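# Re-sort nested tumblers on the pantry counter

## Task

A tall tumbler has ended up in the middle of the stack of short ones. Take it out and nest it in the other tall tumbler, and see that all three short tumblers, the lone one included, end as one nested stack on the coaster where the mixed stack stands, each one seated fully down. Keep the bottom tumbler of each stack on its coaster, do not tip any tumbler over, and leave the other things on the counter where they are.

Things in the scene. Friction and masses are not known exactly. Their poses are not given: they have to be found in the camera images.
- short_bottom_c (a point): smoked-brown plastic stacking tumbler, SHORT kind: 80 mm high, 47-50 mm across below, from 45 mm up an open collar 65 mm outside, 57 mm inside; inner ledge 35 mm below the rim carries the foot of one nested in it. 0.1 to 0.2 kg. Point: on its axis, 40 mm above its foot, z up. The bottom tumbler of the mixed stack, standing on coaster0. A short one nested in it has its centre 45 mm above this one's.
- tall_middle_c (a point): smoked-brown plastic stacking tumbler, TALL kind: 110 mm high, 47-50 mm across below, from 75 mm up an open collar 65 mm outside, 57 mm inside; inner ledge 35 mm below the rim carries the foot of one nested in it. 0.1 to 0.2 kg. Point: on its axis, 55 mm above its foot, z up. Starts nested in the bottom short tumbler, in the middle of the mixed stack (foot 45 mm above the bottom one's).
- short_top_c (a point): smoked-brown plastic stacking tumbler, SHORT kind: 80 mm high, 47-50 mm across below, from 45 mm up an open collar 65 mm outside, 57 mm inside; inner ledge 35 mm below the rim carries the foot of one nested in it. 0.1 to 0.2 kg. Point: on its axis, 40 mm above its foot, z up. Starts nested in the tall middle tumbler, on top of the mixed stack (foot 75 mm above the tall one's foot).
- tall_base_c (a point): smoked-brown plastic stacking tumbler, TALL kind: 110 mm high, 47-50 mm across below, from 75 mm up an open collar 65 mm outside, 57 mm inside; inner ledge 35 mm below the rim carries the foot of one nested in it. 0.1 to 0.2 kg. Point: on its axis, 55 mm above its foot, z up. Stands alone on coaster1. A tall one nested in it has its centre 75 mm above this one's.
- short_stray_c (a point): smoked-brown plastic stacking tumbler, SHORT kind: 80 mm high, 47-50 mm across below, from 45 mm up an open collar 65 mm outside, 57 mm inside; inner ledge 35 mm below the rim carries the foot of one nested in it. 0.1 to 0.2 kg. Point: on its axis, 40 mm above its foot, z up. Stands alone on coaster2.
- coaster0_top (a point): round fixed cork coaster, 96 mm across, 4 mm thick; this point: centre of its upper face. Carries the mixed stack.
- coaster1_top (a point): round fixed cork coaster, 96 mm across, 4 mm thick; this point: centre of its upper face. Carries the lone tall tumbler.
- coaster2_top (a point): round fixed cork coaster, 96 mm across, 4 mm thick; this point: centre of its upper face. Carries the lone short tumbler.
- coaster3_top (a point): round fixed cork coaster, 96 mm across, 4 mm thick; this point: centre of its upper face. Starts empty; free for setting a tumbler aside.
- teaspoon: bystander: steel teaspoon lying flat, 150 mm long, under 25 mm high; origin near its middle, x along it
- stirrer: bystander: wooden-handled spatula lying flat, 170 mm long, under 30 mm high; origin near its middle, x along it
- biscuit_box: bystander: cardboard box 70 x 40 x 22 mm; origin at the centre of its underside
- mug: bystander: white mug, 80 mm across, 90 mm high, handle to its +y; origin under its centre
- coffee_jar: bystander: amber jar, 72 mm across, 110 mm high; origin under its centre
- sugar_bowl: bystander: blue bowl, 110 mm across, 50 mm high; origin under its centre
- tea_tin: bystander: green tin 90 x 70 x 90 mm; origin under its centre

How it is judged (in metres and radians):
On the way, in this order (a step that is already met when the one before it is completed fails the run):
1. the tall tumbler has been taken out of the mixed stack (horizontal distance between tall_middle_c and short_bottom_c above 0.09 m), for 0.1 s.
2. a short tumbler is nested directly in the bottom short tumbler (((horizontal distance between short_top_c and short_bottom_c below 0.009 m and z of short_top_c in the frame of short_bottom_c between 0.04 and 0.05 m) or (horizontal distance between short_stray_c and short_bottom_c below 0.009 m and z of short_stray_c in the frame of short_bottom_c between 0.04 and 0.05 m))), for 0.2 s.
At the end, for the whole second after the job is handed in: The tall tumbler is nested in the other tall one (75 mm higher); the two other shorts, in either order, are nested in the bottom short (each 45 mm higher). Axes within 9 mm, heights within 5 mm, upright within 0.12 rad, at rest; bottom ones stand within 35 mm of their coasters' centres (horizontal distance between tall_middle_c and tall_base_c below 0.009 m and z of tall_middle_c in the frame of tall_base_c between 0.07 and 0.08 m and ((horizontal distance between short_top_c and short_bottom_c below 0.009 m and z of short_top_c in the frame of short_bottom_c between 0.04 and 0.05 m and horizontal distance between short_stray_c and short_top_c below 0.009 m and z of short_stray_c in the frame of short_top_c between 0.04 and 0.05 m) or (horizontal distance between short_stray_c and short_bottom_c below 0.009 m and z of short_stray_c in the frame of short_bottom_c between 0.04 and 0.05 m and horizontal distance between short_top_c and short_stray_c below 0.009 m and z of short_top_c in the frame of short_stray_c between 0.04 and 0.05 m)) and angle between each of short_bottom_c, tall_middle_c, short_top_c, tall_base_c, short_stray_c's own z axis and vertical below 0.12 rad and linear speed of each of short_bottom, tall_middle, short_top, tall_base, short_stray below 0.03 m/s and horizontal distance between short_bottom_c and coaster0_top below 0.035 m and horizontal distance between tall_base_c and coaster1_top below 0.035 m and height (world z) of short_bottom_c below 0.054 m and height (world z) of tall_base_c below 0.069 m); the robot touches nothing.
It fails at once if a tumbler is tipped over (more than 0.7 rad) (angle between any of short_bottom_c, tall_middle_c, short_top_c, tall_base_c, short_stray_c's own z axis and vertical above 0.7 rad).
It fails at once if another thing on the counter is moved by more than 40 mm (distance of any of teaspoon, stirrer, biscuit_box, mug, coffee_jar, sugar_bowl, tea_tin from where it was at the start of the episode above 0.04 m).
It also fails if it takes over 72 s, if anything falls off the work surface, if the arm or the gripper's body presses on something with over 40 N, if the wrist force passes 120 N, or if a joint passes its speed limit or range.

## Robot

A 6-joint arm with a two-finger parallel gripper is mounted at the origin on the work surface. World frame = base frame: x ahead of the robot, y to its left, z up, the work surface at z = 0. Lengths are in mm, angles in degrees, forces in N, time in s.
With the tool pointing down it reaches from about 350 to 950 mm from the base axis. Payload 17.4 kg.
Tool frame: the origin (TCP) lies on the centre line of the jaws, within the pads' length; the fingertips stand 14 mm ahead of it and the grasp point (between the pads) lies 5 mm behind it (finger_overhang is the distance from the TCP to the fingertips, in mm); x points along the fingers, z is the direction in which the jaws open and shut, and the axes are right-handed (so a half turn about x gives the same grasp; the last joint's range is limited). The gripper opens to 93 mm and grips with 3 to 60 N. Pads are 15 mm wide; open, the fingers measure 128 mm over their backs; the gripper's body (75 mm by 188 mm) begins 65 mm behind the grasp point.
Start: joints at [-2.166, 6.646, 82.598, -0, 90.757, -2.166], TCP at [675.005, -0.009, 210.746] pointing down, gripper open.
Joint ranges: [-162.19, 162.19], [-47.58, 125.68], [4.15, 143.07], [-65.23, 245.23], [0.69, 171.88], [-170.13, 170.13]. Speed limits (degrees/s): [108.29, 108.29, 127.2, 180, 180, 180].

## Interface

Orientations are given as [roll, pitch, yaw] about the fixed x, y, z axes, in that order (R = Rz(yaw) Ry(pitch) Rx(roll)).
In Python, from plant import * gives the robot as it stands.
- The arm moves only by the tool step_arm, never from a script. Its argument "steps" is text: rows parted by semicolons, each of 7 numbers parted by spaces: the shift along the tool's x, y, z in mm, then the turn, a rotation vector about the tool's x, y, z in degrees, then the finger opening in mm, from 0 to 93. In form: x y z ax ay az grip; .... A call has 1 to 5 rows; each row is the pose to reach, as a shift and turn from the pose commanded when the call began, along the tool's axes at that moment; what a row does not reach only later rows make up. A row lasts 1/8 s, in which the tool goes at most 62.5 mm and 10.7 degrees, less where a joint would pass 70% of its speed; a pose out of reach is approached as far as the arm can. A call with a gripper value outside its range is refused whole. The fingers move at their own pace and stop on an object; "squeeze" is the grip in N (left out, the last holds). Time passes only in rows, so rows that repeat a pose let the fingers close. It gives the time, the measured TCP pose, the force and the opening at its end, in the units of the state.
- get_state(): the state, without advancing time (a new reading comes with each control period).
- read_camera(name): name is "scene" or "side" or "wrist"; returns a dict with "image" (420x560x3 uint8, red, green, blue), "vertical_fov" (degrees; the focal length in pixels is half the picture's height over the tangent of half this angle, whatever the lens; pixels are square), "cx", "cy" (the principal point, pixels), "dist_coeffs" ([k1, k2, p1, p2, k3] as OpenCV has them; the pictures are not rectified), "extrinsics" (4x4, takes a point from world to camera coordinates). Camera axes: x right, y up, looking along -z (the intrinsics and any distortion apply to the point x, -y, -z); pixel columns grow to the right and rows downward; lengths in mm; the calibration is good to about 2 mm. A picture is of the moment at which its call begins. There is no depth.
- hand_in(): hands the job in, once; it reports no verdict.
The state is a dict: "time_s": time; "joint_pos": joint angles; "joint_vel": joint speeds; "tau": joint torques, N m; "position": TCP position; "tool_rot": TCP orientation; "ft_force": force on the tool from outside, world axes, zero at the start; "wrist_torque": the same for the moment, N m; "gripper_width": finger opening in mm.
Only numpy, scipy, OpenCV 4.12 (cv2) and the standard library are available. Lean on these libraries where they do the work, as an engineer would, in place of code of your own. Each camera call takes 0.05 s, during which the arm holds its last target.

## Working session

There is one attempt and no reset: what is moved stays moved. The work goes in short steps, Python scripts to look and compute and a tool call to move; the robot and the scene stay as the last step left them, time stands still between calls to the robot, and variables do not carry over. Pictures are saved under pics/ and viewed, and the job is handed in when it is done.

Besides the shell and the picture viewer there is one more tool, called after ">>>" by a JSON object that holds its "api" and its "payload". step_arm: Moves the arm, as the interface text tells. Its arguments: {"type":"object","properties":{"steps":{"type":"string"},"squeeze":{"type":"number"}},"required":["steps"]}

```bash
ls; mkdir -p pics; python3 - <<'E'
from plant import *
import cv2
s=get_state();print(s)
for n in ["scene","side","wrist"]:
    c=read_camera(n);cv2.imwrite(f"pics/{n}0.png",c["image"][:,:,::-1])
    print(n,c["vertical_fov"],c["cx"],c["cy"],c["dist_coeffs"],c["extrinsics"])
E
```

```text
pics
{'time_s': 0.0, 'joint_pos': array([-2.16590973e+00,  6.67443749e+00,  8.26363326e+01, -6.41062188e-04,
        9.07576103e+01, -2.16432147e+00]), 'joint_vel': array([ 0.06592011,  0.07673866, -0.05529195,  0.0621444 ,  0.03407001,
       -0.00908715]), 'tau': array([-2.39607485e-03, -7.21266031e+01, -6.22611737e+01,  7.77577632e-02,
        2.38535833e-02, -2.17692599e-05]), 'position': array([ 6.74775710e+02, -5.44433435e-03,  2.09995155e+02]), 'tool_rot': array([178.37276835,  89.93161656, 178.371172  ]), 'ft_force': array([ 0.01473055,  0.00746385, -0.24311171]), 'wrist_torque': array([-0.00921644,  0.03882604, -0.02994633]), 'gripper_width': 92.77818949832492}
scene 54.184515690585904 278.4550639045707 210.48363507216493 [-0.02381998  0.          0.          0.          0.        ] [[-8.18040850e-01  5.74963640e-01  1.50326304e-02  4.98201561e+02]
 [-4.04415474e-01 -5.93581490e-01  6.95779519e-01  1.64528673e+02]
 [ 4.08971016e-01  5.63096641e-01  7.18098100e-01 -1.39893888e+03]
 [ 0.00000000e+00  0.00000000e+00  0.00000000e+00  1.00000000e+00]]
side 46.30295321418842 279.3156688013235 209.05401696698345 [0.04403175 0.         0.         0.         0.        ] [[ 9.89521550e-01 -1.44324279e-01  4.19567929e-03 -6.11690348e+02]
 [ 9.48453729e-02  6.71643308e-01  7.34778621e-01 -1.49706314e+02]
 [-1.08864394e-01 -7.26681340e-01  6.78294017e-01 -1.33291392e+03]
 [ 0.00000000e+00  0.00000000e+00  0.00000000e+00  1.00000000e+00]]
wrist 58.38505497477186 279.8164458083769 210.50496327809583 [-0.03560423  0.          0.          0.          0.        ] [[ 9.99999766e-01  6.83516445e-04  4.56119558e-07 -6.75432851e+02]
 [-6.52636749e-04  9.55019970e-01 -2.96540774e-01  3.48164730e+01]
 [-2.03126099e-04  2.96540705e-01  9.55020193e-01 -3.91071010e+02]
 [ 0.00000000e+00  0.00000000e+00  0.00000000e+00  1.00000000e+00]]
```

View pics/scene0.png

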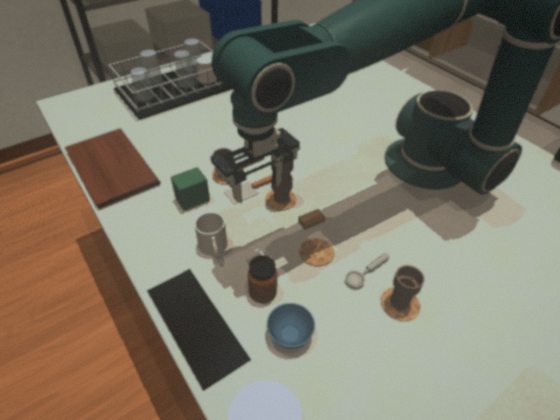

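View pics/side0.png

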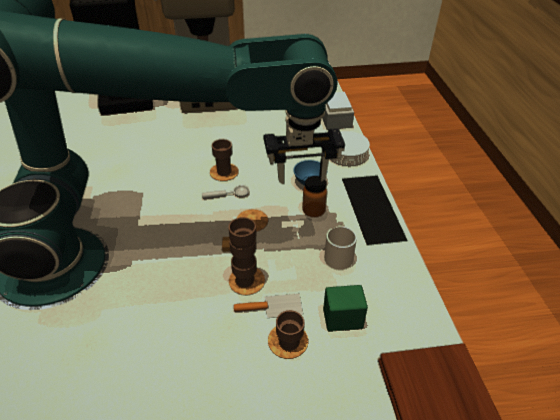

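View pics/wrist0.png

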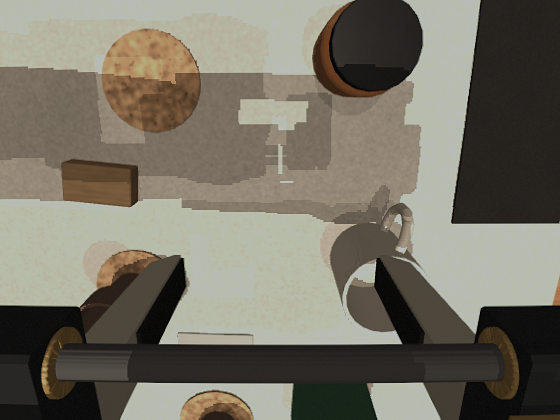

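```bash
cat > h.py <<'E'
from plant import *
import cv2,numpy as np
from scipy.spatial.transform import Rotation as Rot
def K(c):
    f=210/np.tan(np.radians(c["vertical_fov"]/2));return np.array([[f,0,c["cx"]],[0,f,c["cy"]],[0,0,1.]])
def ray(c,uv):
    p=cv2.undistortPoints(np.array([[uv]],float),K(c),np.array(c["dist_coeffs"]))[0,0]
    E=np.array(c["extrinsics"]);R=E[:3,:3];d=R.T@np.array([p[0],-p[1],-1]);return -R.T@E[:3,3],d
def onz(c,uv,z):
    o,d=ray(c,uv);return o+d*(z-o[2])/d[2]
def proj(c,P):
    E=np.array(c["extrinsics"]);q=(E[:3,:3]@np.atleast_2d(P).T).T+E[:3,3];q=q*[1,-1,-1]
    return cv2.projectPoints(q,np.zeros(3),np.zeros(3),K(c),np.array(c["dist_coeffs"]))[0][:,0]
def tri(cs,uvs):
    A=np.zeros((3,3));b=np.zeros(3)
    for c,u in zip(cs,uvs):
        o,d=ray(c,u);d/=np.linalg.norm(d);M=np.eye(3)-np.outer(d,d);A+=M;b+=M@o
    return np.linalg.solve(A,b)
def crop(c,x0,x1,y0,y1,k,name):
    cv2.imwrite(f"pics/{name}.png",cv2.resize(c["image"][y0:y1,x0:x1,::-1],None,fx=k,fy=k,interpolation=cv2.INTER_CUBIC))
def toolR(): return Rot.from_euler('xyz',get_state()["tool_rot"],degrees=True).as_matrix()
E
python3 - <<'E'
from h import *
print(toolR().round(3))
c=read_camera("side")
crop(c,190,330,130,370,2.5,"side1")
s=read_camera("scene")
crop(s,200,440,140,330,3,"scene1")
E
```

```text
[[-0.001  0.     1.   ]
 [ 0.     1.    -0.   ]
 [-1.     0.    -0.001]]
```

View pics/side1.png

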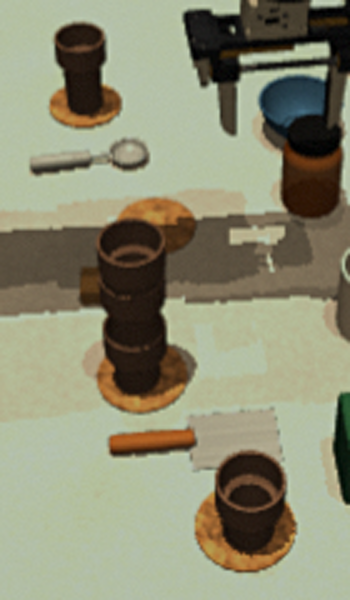

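View pics/scene1.png

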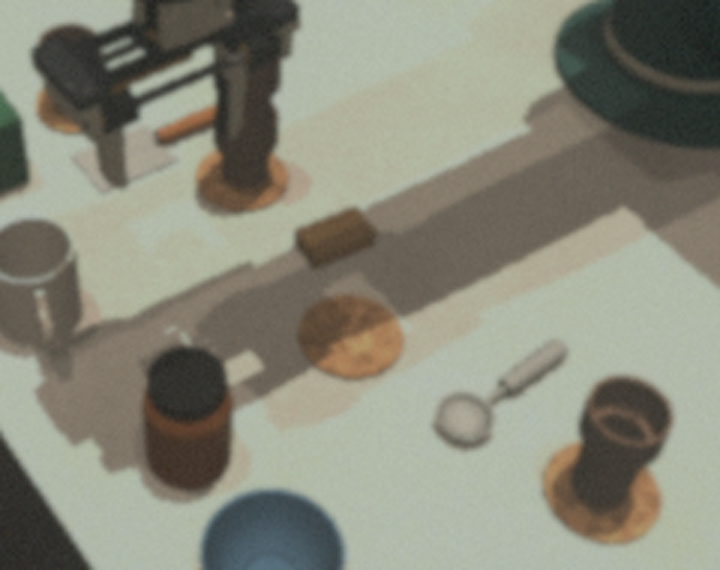

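```bash
python3 - <<'E'
from h import *
c=read_camera("side")
for n,u,z in [("base",(221.8,147.6),114),("stack",(242.6,227.2),204),("stray",(290.2,322.4),84),("co1",(224.4,172),4),("co2",(288.4,342),4),("co0",(247.2,281),4),("co3",(252.8,219.6),4)]:
    print(n,onz(c,u,z).round(1))
s=read_camera("scene")
for n,u,z in [("base",(200+625/3,140+420/3),114),("co1",(200+601/3,140+492/3),4),("co3",(200+351/3,140+336/3),4),("co0",(200+242/3,140+180/3),4)]:
    print("sc",n,onz(s,u,z).round(1))
for cam,n in((c,"side"),(s,"scene")):
  hsv=cv2.cvtColor(cam["image"],cv2.COLOR_RGB2HSV)
  m=cv2.inRange(hsv,(5,90,90),(22,255,255))
  for k in cv2.findContours(m,0,2)[0]:
    if cv2.contourArea(k)>80:
      x,y,w,h=cv2.boundingRect(k)
      if cv2.contourArea(k)<2000: e=cv2.fitEllipse(cv2.convexHull(k));print(n,np.round(e[0],1),np.round(e[1],1),onz(cam,e[0],4).round(1),cv2.contourArea(k))
E
```

```text
base [482.  316.3 114. ]
stack [ 510.5 -135.7  204. ]
stray [ 594.2 -330.2   84. ]
co1 [483.2 332.6   4. ]
co2 [ 591.7 -329.2    4. ]
co0 [ 513.5 -134.7    4. ]
co3 [552.3  93.9   4. ]
sc base [491.7 340.3 114. ]
sc co1 [482.2 341.1   4. ]
sc co3 [549.6  97.7   4. ]
sc co0 [ 514.6 -122.7    4. ]
side [287.6 340.6] [35.4 40.3] [ 590.4 -325.4    4. ] 437.0
side [289.6 321.9] [24.2 27.9] [ 603.4 -274.9    4. ] 232.0
side [250.4 305.1] [ 6.9 47. ] [ 514.1 -212.3    4. ] 177.5
side [246.  280.7] [27.2 36.2] [ 510.5 -133.3    4. ] 243.5
side [247.5 221.7] [23.2 39.9] [535.8  87.2   4. ] 224.5
side [223.6 171.6] [17.6 28.8] [480.7 335.    4. ] 172.5
scene [400.1 303.6] [29.7 39.1] [481.7 339.9   4. ] 451.0
scene [316.6 251.9] [26.6 33.3] [550.3  96.8   4. ] 640.5
scene [310.4 216.1] [ 7.5 23. ] [481.2 -18.1   4. ] 95.0
scene [280.4 199.1] [20.4 29.6] [ 513.1 -126.3    4. ] 221.0
scene [ 28.6 157.4] [10.6 78. ] [1102.7 -772.7    4. ] 394.0
```

>>> {"api": "step_arm", "payload": {"steps": "-80 -40 -50 0 0 0 93;-90 -80 -100 0 0 0 93;-90 -130 -163 0 0 0 93;-90 -130 -163 0 0 0 93;-90 -130 -163 0 0 0 93", "squeeze": 20}}

```text
time_s: 0.98
position: [510.4, -131.6, 302.3]
tool_rot: [-23.2, 89.8, -23.4]
ft_force: [0.4, -0.3, 0.2]
gripper_width: 92.7
```

```bash
python3 - <<'E'
from h import *
c=read_camera("wrist");crop(c,0,560,0,420,1.4,"w1");print(get_state()["position"])
c=read_camera("scene");crop(c,200,440,140,330,3,"s1")
E
```

```text
[ 511.44505017 -130.69602692  301.56738324]
```

View pics/w1.png

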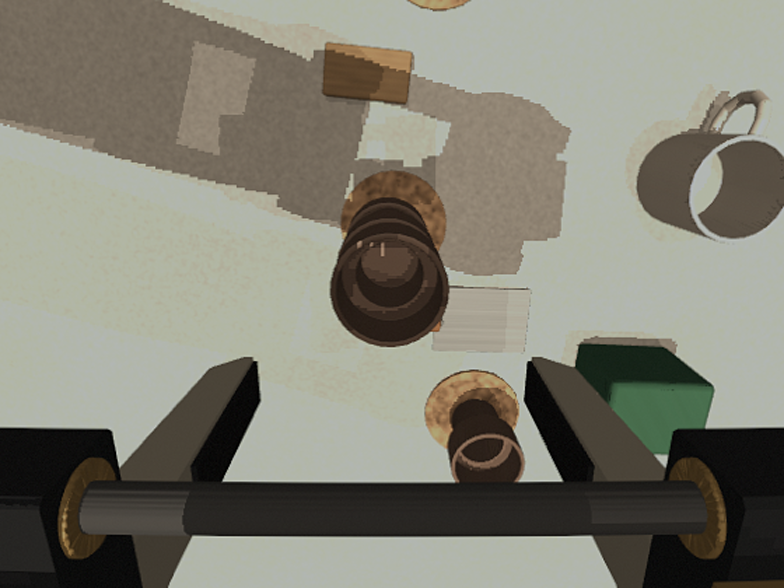

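View pics/s1.png

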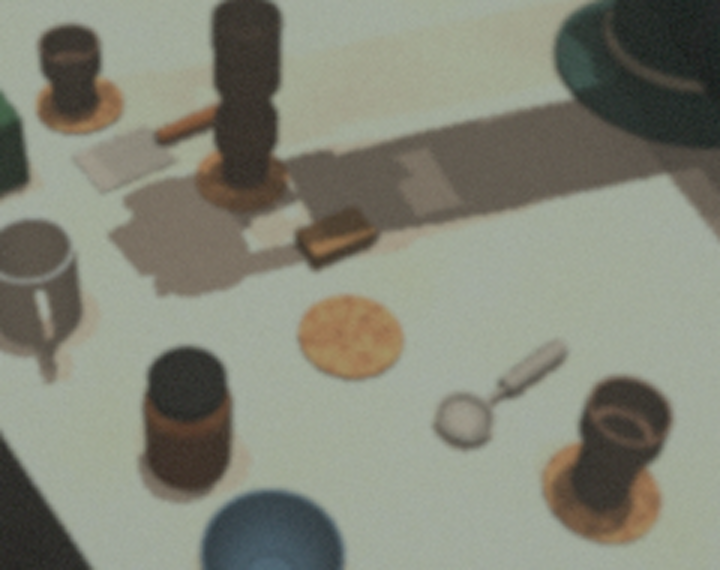

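```bash
python3 - <<'E'
from h import *
c=read_camera("wrist");s=get_state();print(s["position"],s["time_s"])
print("stack rim",onz(c,(278.2,207),204), "co0?",onz(c,(393/1.4,220/1.4),4))
print("edges",onz(c,(331/1.4,207),204)[0],onz(c,(448/1.4,207),204)[0],onz(c,(278,346/1.4),204)[1])
print("stray rim",onz(c,(487/1.4,462/1.4),84),"co2",onz(c,(473/1.4,412/1.4),4))
print("proj TCP",proj(c,[s["position"]]), "tin top corners",onz(c,(610/1.4,383/1.4),90),onz(c,(600/1.4,450/1.4),90))
E
```

```text
[ 512.40881888 -129.6917433   300.56281916] 1.125
stack rim [ 511.64245953 -128.19778951  204.        ] co0? [ 514.34601738 -122.84854617    4.        ]
edges 480.22550734906935 543.0908142737635 -160.8004119352911
stray rim [ 595.67996568 -320.25932395   84.        ] co2 [ 595.20831476 -317.11014519    4.        ]
proj TCP [[279.27414331 264.48929415]] tin top corners [ 690.80217635 -241.79076031   90.        ] [ 690.40444938 -304.9869391    90.        ]
```

>>> {"api": "step_arm", "payload": {"steps": "60 1 0 0 0 0 93;118 1 -1 0 0 0 93;119 1 -1 0 0 0 93;119 1 -1 0 0 0 55;119 1 -1 0 0 0 55", "squeeze": 20}}

```text
time_s: 1.75
position: [512.1, -129.1, 184.4]
tool_rot: [-16.4, 89.8, -16.4]
ft_force: [-0.1, -0.5, 0.2]
gripper_width: 77.5
```

>>> {"api": "step_arm", "payload": {"steps": "0 0 0 0 0 0 55;0 0 0 0 0 0 55;-10 0 0 0 0 0 55;-30 0 0 0 0 0 55;-50 0 0 0 0 0 55"}}

```text
time_s: 2.38
position: [511.1, -129.0, 233.7]
tool_rot: [-14.6, 90.0, -14.6]
ft_force: [0.4, -0.3, -1.2]
gripper_width: 64.3
```

>>> {"api": "step_arm", "payload": {"steps": "-5 30 0 0 0 0 55;-5 85 15 0 0 0 55;-5 145 28 0 0 0 55;-5 200 39 0 0 0 55;0 226 39 0 0 0 55"}}

```text
time_s: 3.0
position: [550.5, 99.6, 233.2]
tool_rot: [19.9, 89.9, 20.0]
ft_force: [0.6, 0.1, -1.5]
gripper_width: 64.5
```

>>> {"api": "step_arm", "payload": {"steps": "40 0 0 0 0 0 55;95 0 0 0 0 0 55;140 0 0 0 0 0 55;160 0 0 0 0 0 55;164 0 0 0 0 0 55"}}

```text
time_s: 3.62
position: [550.2, 97.0, 68.1]
tool_rot: [-172.6, 90.0, -172.6]
ft_force: [0.0, 0.4, -1.2]
gripper_width: 64.4
```

```bash
python3 - <<'E'
from h import *
print(get_state()["position"])
c=read_camera("scene");crop(c,200,440,140,330,3,"s2")
c=read_camera("side");crop(c,190,330,130,370,2.5,"d2")
E
```

```text
[550.23859842  96.99656752  68.10651769]
```

View pics/s2.png

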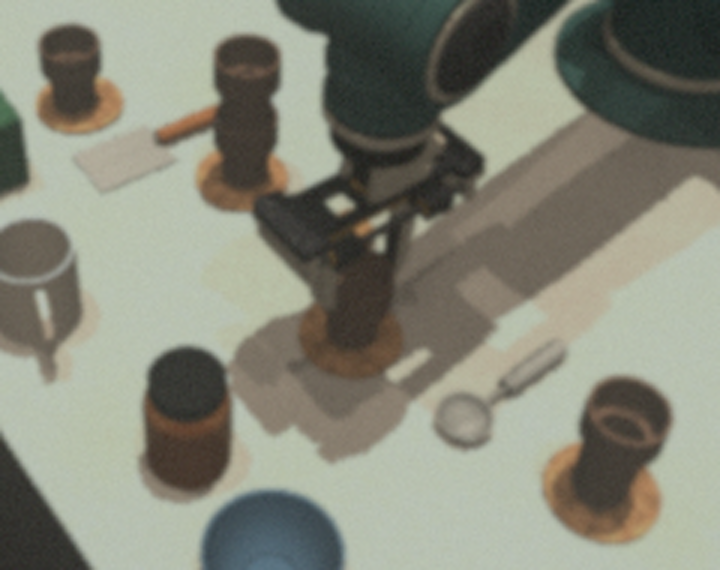

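View pics/d2.png

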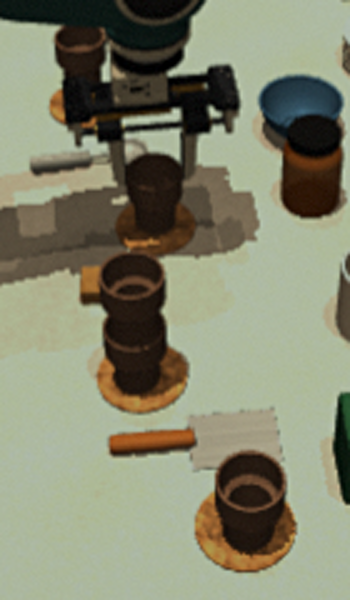

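>>> {"api": "step_arm", "payload": {"steps": "3 0 0 0 0 0 55;5 0 0 0 0 0 55;6 0 0 0 0 0 55"}}

```text
time_s: 4.1
position: [550.4, 97.1, 62.9]
tool_rot: [12.8, 89.9, 12.8]
ft_force: [-5.5, 0.0, 13.8]
gripper_width: 64.5
```

>>> {"api": "step_arm", "payload": {"steps": "0 0 0 0 0 0 93;0 0 0 0 0 0 93;-25 0 0 0 0 0 93;-80 0 0 0 0 0 93;-135 0 0 0 0 0 93"}}

```text
time_s: 4.72
position: [549.7, 96.9, 198.2]
tool_rot: [-173.1, 90.0, -173.1]
ft_force: [0.7, 0.3, 0.8]
gripper_width: 92.9
```

>>> {"api": "step_arm", "payload": {"steps": "-60 -30 -10 0 0 0 93;-65 -90 -20 0 0 0 93;-65 -150 -30 0 0 0 93;-65 -205 -39 0 0 0 93;-65 -225 -39 0 0 0 93"}}

```text
time_s: 5.35
position: [510.3, -130.4, 261.9]
tool_rot: [-51.7, 90.0, -51.9]
ft_force: [0.2, 0.5, -0.3]
gripper_width: 92.8
```

```bash
python3 - <<'E'
from h import *
print(get_state()["position"])
c=read_camera("wrist");crop(c,0,560,0,420,1.4,"w3");print(get_state()["position"])
c=read_camera("side");crop(c,190,330,130,370,2.5,"d3")
E
```

```text
[ 510.34215016 -130.43188772  261.8953754 ]
[ 510.70247694 -131.12709831  261.70117204]
```

View pics/w3.png

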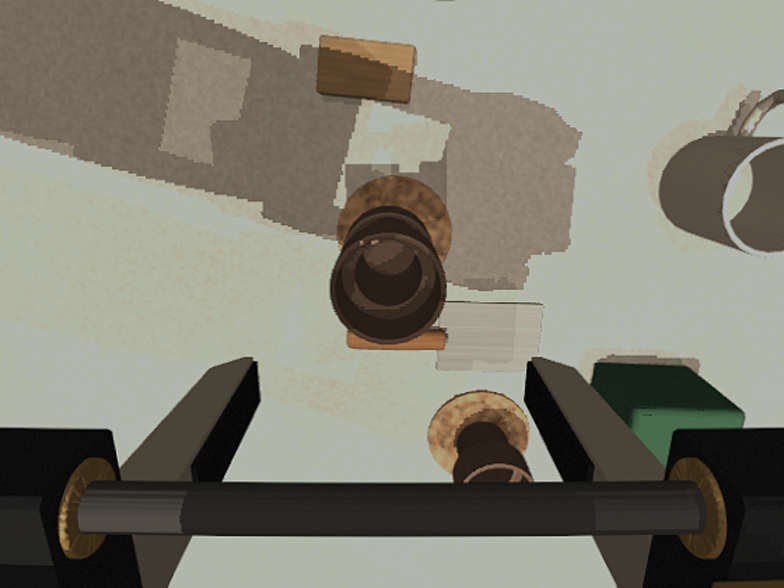

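View pics/d3.png

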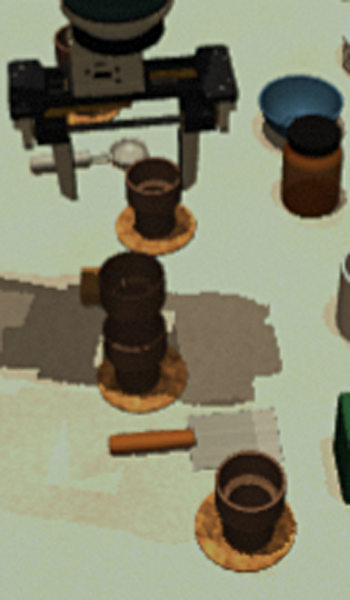

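```bash
python3 - <<'E'
from h import *
c=read_camera("wrist");print(get_state()["position"])
print("tall rim",onz(c,(388/1.4,288/1.4),159), onz(c,(330/1.4,288/1.4),159),onz(c,(446/1.4,288/1.4),159))
E
```

```text
[ 511.09254807 -128.21719379  261.6019926 ]
tall rim [ 509.59816624 -128.19772388  159.        ] [ 477.817815   -128.13567182  159.        ] [ 541.37951117 -128.25645884  159.        ]
```

>>> {"api": "step_arm", "payload": {"steps": "60 0 -1 0 0 0 93;118 0 -1 0 0 0 93;124 0 -1 0 0 0 93;124 0 -1 0 0 0 55;124 0 -1 0 0 0 55", "squeeze": 20}}

```text
time_s: 6.12
position: [511.2, -128.0, 140.5]
tool_rot: [-16.2, 89.8, -16.2]
ft_force: [-0.0, -0.4, 0.4]
gripper_width: 77.5
```

>>> {"api": "step_arm", "payload": {"steps": "0 0 0 0 0 0 55;0 0 0 0 0 0 55;-8 0 0 0 0 0 55;-20 0 0 0 0 0 55;-35 0 0 0 0 0 55"}}

```text
time_s: 6.75
position: [510.0, -128.0, 173.8]
tool_rot: [80.8, 90.0, 80.8]
ft_force: [0.2, -0.4, -0.8]
gripper_width: 65.0
```

```bash
python3 - <<'E'
from h import *
print(get_state()["position"])
c=read_camera("side");crop(c,190,330,130,370,2.5,"d4")
E
```

```text
[ 509.98833629 -128.00883934  173.80773977]
```

View pics/d4.png

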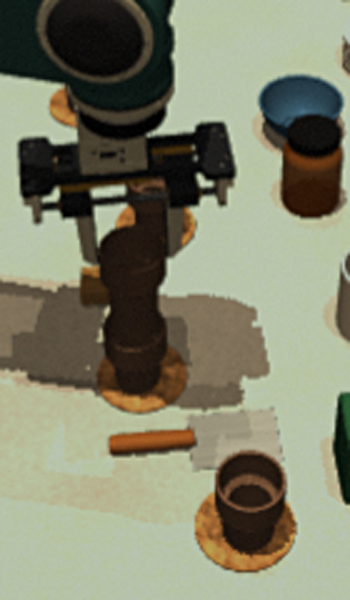

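>>> {"api": "step_arm", "payload": {"steps": "-25 0 0 0 0 0 55;-60 30 0 0 0 0 55;-70 80 0 0 0 0 55;-70 135 -5 0 0 0 55;-70 190 -10 0 0 0 55"}}

```text
time_s: 7.42
position: [499.7, 63.5, 243.5]
tool_rot: [5.6, 89.9, 5.6]
ft_force: [0.7, 0.4, -2.4]
gripper_width: 65.0
```

>>> {"api": "step_arm", "payload": {"steps": "0 55 -6 0 0 0 55;0 110 -11 0 0 0 55;0 160 -15 0 0 0 55;0 198 -17 0 0 0 55;0 203 -17 0 0 0 55"}}

```text
time_s: 8.05
position: [482.5, 266.9, 242.9]
tool_rot: [164.8, 90.0, 165.0]
ft_force: [-0.6, -0.6, -0.8]
gripper_width: 64.5
```

```bash
python3 - <<'E'
from h import *
print(get_state()["position"])
c=read_camera("wrist");crop(c,0,560,0,420,1.4,"w5");print(get_state()["position"])
c=read_camera("scene");crop(c,200,440,140,330,3,"s5")
E
```

```text
[482.54220268 266.94687141 242.86423171]
[482.77033194 266.22752308 242.85518482]
```

View pics/w5.png

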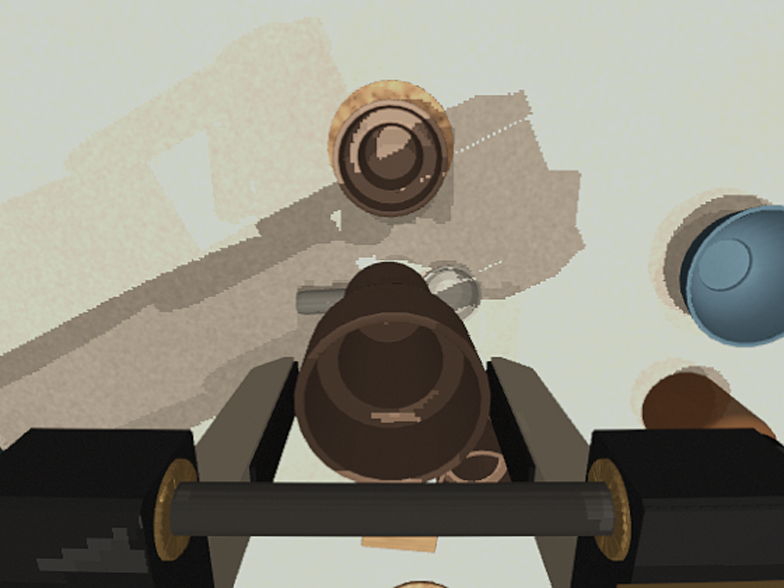

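View pics/s5.png

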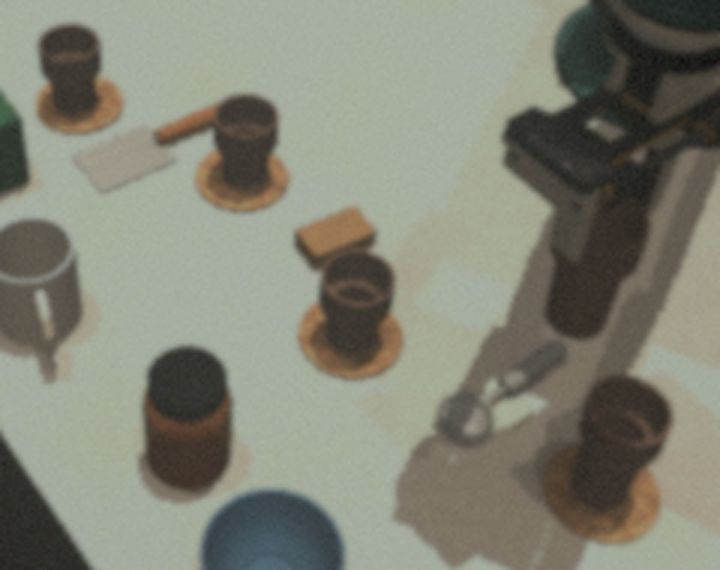

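```bash
python3 - <<'E'
from h import *
c=read_camera("wrist");print(get_state()["position"])
for x in (390.5,333,448):print("base rim",onz(c,(x/1.4,158/1.4),114))
for x in (393,295,491):print("held rim",onz(c,(x/1.4,397/1.4),263.7))
print(onz(c,(390/1.4,312/1.4),263.7),onz(c,(390/1.4,483/1.4),263.7),onz(c,(390/1.4,100/1.4),114),onz(c,(390/1.4,217/1.4),114))
E
```

```text
[483.07015607 264.59348169 242.9231152 ]
base rim [482.88883578 334.36731678 114.        ]
base rim [450.76978264 334.34888578 114.        ]
base rim [515.0127632  334.44948203 114.        ]
held rim [483.95751313 266.21422053 263.7       ]
held rim [452.14481294 266.13332056 263.7       ]
held rim [515.78652196 266.20285321 263.7       ]
[482.96587195 295.38181953 263.7       ] [483.00492636 233.10268896 263.7       ] [482.58675081 365.02677849 114.        ] [482.63338252 301.31004246 114.        ]
```

>>> {"api": "step_arm", "payload": {"steps": "0 45 -1 0 0 0 55;0 69 -1 0 0 0 55;0 69 -1 0 0 0 55;15 69 -1 0 0 0 55;30 69 -1 0 0 0 55"}}

```text
time_s: 8.82
position: [482.1, 333.0, 211.4]
tool_rot: [-120.4, 90.0, -120.5]
ft_force: [0.0, -0.3, -1.5]
gripper_width: 64.7
```

>>> {"api": "step_arm", "payload": {"steps": "8 0 0 0 0 0 55;16 0 0 0 0 0 55;25 0 0 0 0 0 55;33 0 0 0 0 0 55;36 0 0 0 0 0 55"}}

```text
time_s: 9.45
position: [481.9, 334.0, 176.1]
tool_rot: [-151.4, 90.0, -151.4]
ft_force: [-0.0, 1.2, -0.3]
gripper_width: 65.1
```

>>> {"api": "step_arm", "payload": {"steps": "4 0 0 0 0 0 55;7 0 0 0 0 0 55;8 0 0 0 0 0 55;9 0 0 0 0 0 55"}}

```text
time_s: 9.95
position: [482.7, 334.6, 169.5]
tool_rot: [38.9, 89.8, 38.9]
ft_force: [-0.2, 2.4, 13.2]
gripper_width: 65.1
```

>>> {"api": "step_arm", "payload": {"steps": "0 0 0 0 0 0 93;0 0 0 0 0 0 93;-15 0 0 0 0 0 93;-50 0 0 0 0 0 93;-90 0 0 0 0 0 93"}}

```text
time_s: 10.58
position: [481.8, 333.9, 259.4]
tool_rot: [-145.4, 90.0, -145.4]
ft_force: [1.2, 0.7, -0.2]
gripper_width: 92.8
```

```bash
python3 - <<'E'
from h import *
print(get_state()["position"])
c=read_camera("scene");crop(c,200,440,140,330,3,"s6")
c=read_camera("side");crop(c,190,330,80,370,2,"d6")
E
```

```text
[481.82023309 333.85939851 259.39874512]
```

View pics/s6.png

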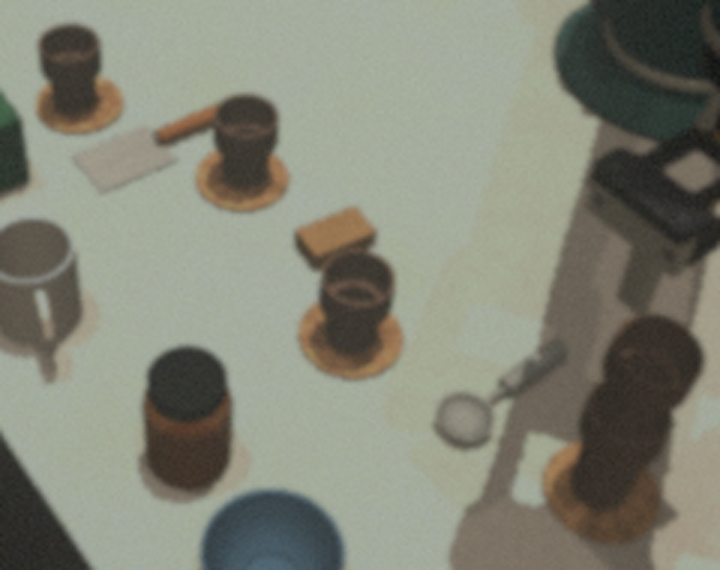

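View pics/d6.png

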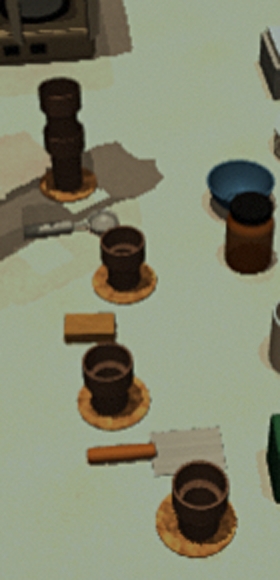

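>>> {"api": "step_arm", "payload": {"steps": "0 -45 10 0 0 0 93;0 -100 30 0 0 0 93;20 -155 48 0 0 0 93;40 -210 62 0 0 0 93;58 -237 68 0 0 0 93"}}

```text
time_s: 11.3
position: [550.3, 94.4, 199.3]
tool_rot: [-103.5, 90.0, -103.7]
ft_force: [-0.7, -0.2, -0.1]
gripper_width: 92.8
```

>>> {"api": "step_arm", "payload": {"steps": "50 0 0 0 0 0 93;105 0 0 0 0 0 93;136 0 0 0 0 0 93;138 0 0 0 0 0 93;138 0 0 0 0 0 55"}}

```text
time_s: 11.92
position: [550.7, 97.1, 63.3]
tool_rot: [7.6, 89.9, 7.6]
ft_force: [0.7, 0.2, 0.4]
gripper_width: 86.8
```

>>> {"api": "step_arm", "payload": {"steps": "0 0 0 0 0 0 55;0 0 0 0 0 0 55;0 0 0 0 0 0 55;-15 0 0 0 0 0 55;-50 0 0 0 0 0 55"}}

```text
time_s: 12.55
position: [549.2, 96.9, 111.7]
tool_rot: [-172.0, 89.8, -172.0]
ft_force: [0.0, -0.2, -1.1]
gripper_width: 64.5
```

>>> {"api": "step_arm", "payload": {"steps": "-40 -20 -5 0 0 0 55;-68 -60 -10 0 0 0 55;-68 -115 -18 0 0 0 55;-68 -170 -26 0 0 0 55;-68 -220 -33 0 0 0 55"}}

```text
time_s: 13.18
position: [516.5, -124.8, 180.9]
tool_rot: [-19.5, 89.9, -19.5]
ft_force: [0.6, -0.2, -1.6]
gripper_width: 64.5
```

>>> {"api": "step_arm", "payload": {"steps": "0 -45 -4 0 0 0 55;0 -75 -7 0 0 0 55;0 -77 -7 0 0 0 55;0 -77 -7 0 0 0 55"}}

```text
time_s: 13.68
position: [510.0, -199.6, 180.2]
tool_rot: [38.8, 90.0, 38.8]
ft_force: [0.3, 0.1, -1.4]
gripper_width: 64.3
```

```bash
python3 - <<'E'
from h import *
print(get_state()["position"])
c=read_camera("wrist");crop(c,0,560,0,420,1.4,"w7");print(get_state()["position"])
E
```

```text
[ 510.04860218 -199.62209738  180.15868873]
[ 510.12252736 -199.27891206  180.12431868]
```

View pics/w7.png

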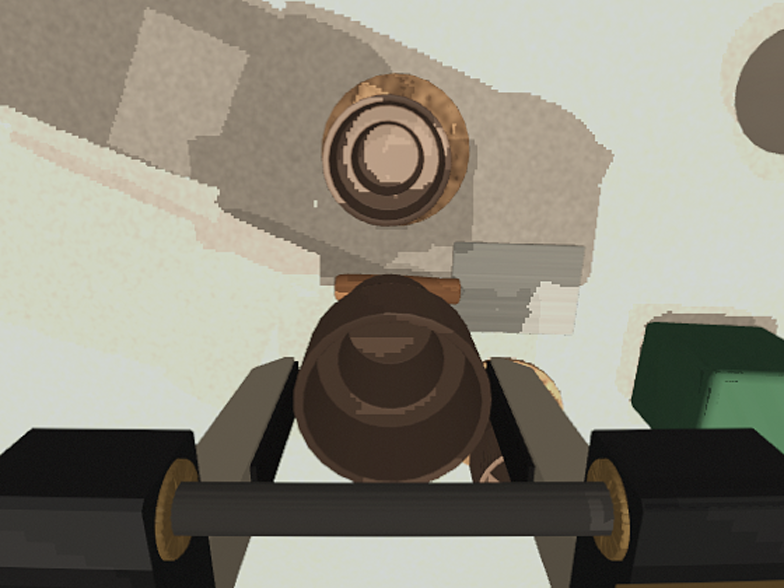

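```bash
python3 - <<'E'
from h import *
c=read_camera("wrist");print(get_state()["position"])
f=lambda x,y,z:onz(c,(x/1.4,y/1.4),z).round(1)
print("bottom",f(322,160,84),f(453,160,84),f(388,95,84),f(388,226,84))
print("held",f(294,397,202),f(490,397,202),f(390,312,202),f(390,484,202))
E
```

```text
[ 510.17046137 -199.15517145  180.03746268]
bottom [ 476.  -129.6   84. ] [ 541.3 -129.5   84. ] [508.9 -99.   84. ] [ 508.9 -162.7   84. ]
held [ 479.2 -197.8  202. ] [ 542.4 -197.8  202. ] [ 510.2 -168.8  202. ] [ 510.2 -231.   202. ]
```

>>> {"api": "step_arm", "payload": {"steps": "0 45 -2 0 0 0 55;0 69 -2 0 0 0 55;0 69 -2 0 0 0 55;15 69 -2 0 0 0 55;30 69 -2 0 0 0 55"}}

```text
time_s: 14.4
position: [507.8, -131.3, 148.2]
tool_rot: [170.1, 90.0, 170.1]
ft_force: [0.7, -1.0, -1.2]
gripper_width: 64.4
```

>>> {"api": "step_arm", "payload": {"steps": "8 0 0 0 0 0 55;16 0 0 0 0 0 55;25 0 0 0 0 0 55;33 0 0 0 0 0 55;36 0 0 0 0 0 55"}}

```text
time_s: 15.02
position: [507.9, -131.0, 113.2]
tool_rot: [162.9, 90.0, 162.9]
ft_force: [-0.3, 0.6, -1.4]
gripper_width: 65.0
```

>>> {"api": "step_arm", "payload": {"steps": "4 0 0 0 0 0 55;6 0 0 0 0 0 55;7 0 0 0 0 0 55;8 0 0 0 0 0 55"}}

```text
time_s: 15.52
position: [508.7, -131.4, 107.6]
tool_rot: [-28.3, 89.9, -28.3]
ft_force: [-6.4, -0.1, 20.1]
gripper_width: 64.6
```

>>> {"api": "step_arm", "payload": {"steps": "0 0 0 0 0 0 93;0 0 0 0 0 0 93;-15 0 0 0 0 0 93;-50 0 0 0 0 0 93;-95 0 0 0 0 0 93"}}

```text
time_s: 16.15
position: [507.7, -130.9, 202.1]
tool_rot: [161.0, 89.9, 161.1]
ft_force: [0.3, 0.0, 0.9]
gripper_width: 92.9
```

>>> {"api": "step_arm", "payload": {"steps": "0 -50 20 0 0 0 93;0 -100 45 0 0 0 93;0 -150 70 0 0 0 93;0 -190 84 0 0 0 93;0 -190 86 0 0 0 93"}}

```text
time_s: 16.77
position: [594.2, -323.3, 200.6]
tool_rot: [167.3, 90.0, 167.2]
ft_force: [0.6, 0.9, -0.2]
gripper_width: 93.0
```

```bash
python3 - <<'E'
from h import *
print(get_state()["position"])
c=read_camera("wrist");crop(c,0,560,0,420,1.4,"w8");print(get_state()["position"])
c=read_camera("side");crop(c,190,390,80,370,2,"d8")
E
```

```text
[ 594.24239123 -323.31005347  200.62472879]
[ 594.23590878 -321.849424    200.83144027]
```

View pics/w8.png

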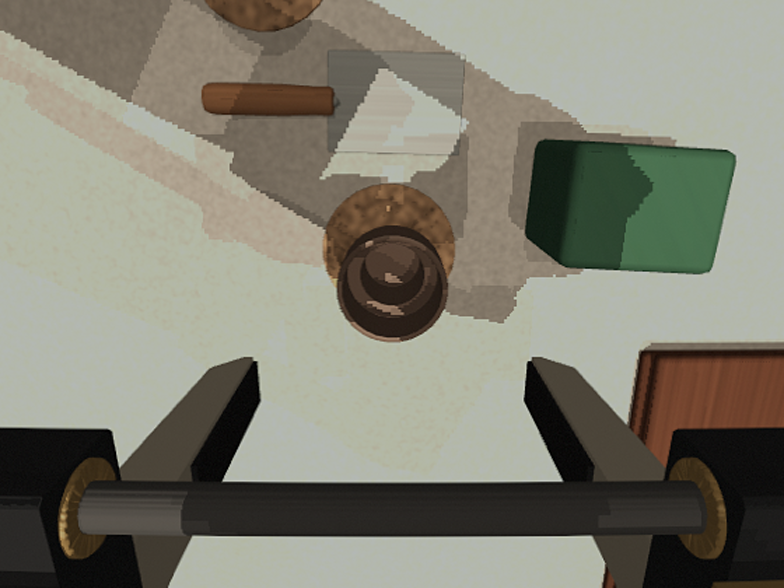

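View pics/d8.png

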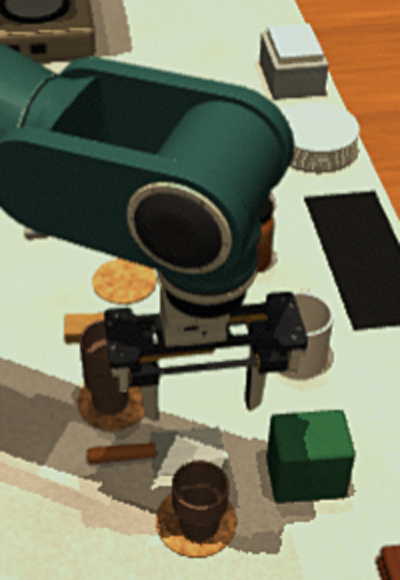

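```bash
python3 - <<'E'
from h import *
c=read_camera("wrist");print(get_state()["position"])
f=lambda x,y,z:onz(c,(x/1.4,y/1.4),z).round(1)
print("stray",f(337,288,84),f(447,288,84),f(392,232,84),f(392,342,84),"tin",f(565,270,90))
E
```

```text
[ 593.97044736 -320.42557297  201.24630121]
stray [ 563.2 -324.    84. ] [ 626.7 -324.    84. ] [ 594.9 -291.4   84. ] [ 595.  -357.5   84. ] tin [ 692.  -311.7   90. ]
```

>>> {"api": "step_arm", "payload": {"steps": "50 -3 1 0 0 0 93;105 -3 1 0 0 0 93;137 -3 1 0 0 0 93;139 -3 1 0 0 0 93;139 -3 1 0 0 0 55", "squeeze": 20}}

```text
time_s: 17.55
position: [595.6, -323.8, 63.9]
tool_rot: [-29.9, 89.9, -29.9]
ft_force: [-0.4, -0.8, 0.4]
gripper_width: 87.1
```

>>> {"api": "step_arm", "payload": {"steps": "0 0 0 0 0 0 55;0 0 0 0 0 0 55;0 0 0 0 0 0 55;-15 0 0 0 0 0 55;-50 0 0 0 0 0 55"}}

```text
time_s: 18.18
position: [594.3, -323.6, 111.4]
tool_rot: [148.6, 89.8, 148.6]
ft_force: [0.0, 0.3, -1.0]
gripper_width: 63.8
```

>>> {"api": "step_arm", "payload": {"steps": "-50 0 0 0 0 0 55;-95 20 -15 0 0 0 55;-113 60 -45 0 0 0 55;-113 105 -75 0 0 0 55;-113 124 -86 0 0 0 55"}}

```text
time_s: 18.8
position: [507.8, -198.3, 226.3]
tool_rot: [-16.3, 89.9, -16.3]
ft_force: [-0.1, -0.2, -0.9]
gripper_width: 63.8
```

>>> {"api": "step_arm", "payload": {"steps": "0 0 0 0 0 0 55;0 0 0 0 0 0 55"}}

```text
time_s: 19.05
position: [509.3, -200.4, 225.2]
tool_rot: [-37.8, 90.0, -37.8]
ft_force: [0.4, 0.5, -1.9]
gripper_width: 63.7
```

```bash
python3 - <<'E'
from h import *
print(get_state()["position"])
c=read_camera("wrist");crop(c,0,560,0,420,1.4,"w9");print(get_state()["position"])
E
```

```text
[ 509.27643855 -200.44387095  225.23523188]
[ 509.30533683 -200.60190652  224.92737668]
```

View pics/w9.png

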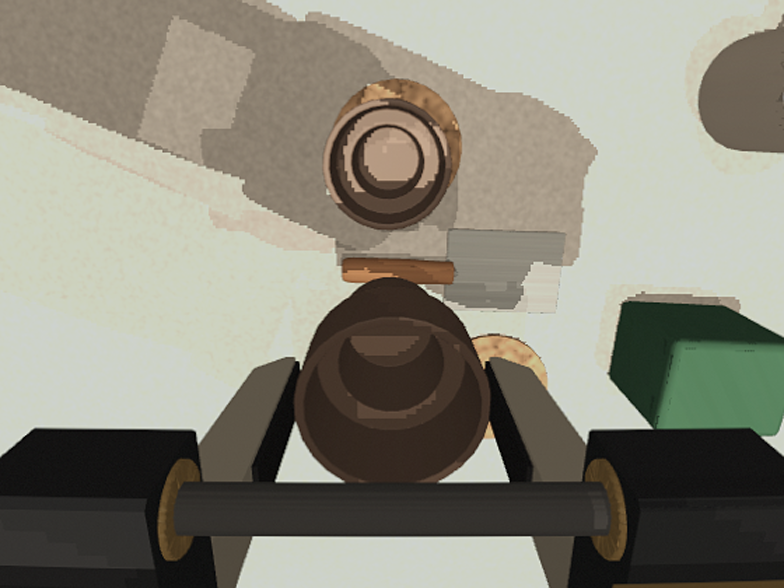

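```bash
python3 - <<'E'
from h import *
c=read_camera("wrist");print(get_state()["position"])
f=lambda x,y,z:onz(c,(x/1.4,y/1.4),z).round(1)
print("stack",f(324,164,129),f(454,164,129),f(388,98,129),f(388,230,129))
print("held",f(295,400,247),f(490,400,247),f(390,316,247),f(390,486,247))
E
```

```text
[ 509.29218747 -200.64166666  224.67856404]
stack [ 476.2 -132.8  129. ] [ 541.1 -132.8  129. ] [ 508.2 -101.7  129. ] [ 508.1 -166.1  129. ]
held [ 478.7 -200.   247. ] [ 541.6 -200.1  247. ] [ 509.4 -171.3  247. ] [ 509.3 -233.   247. ]
```

>>> {"api": "step_arm", "payload": {"steps": "0 45 -1 0 0 0 55;0 69 -1 0 0 0 55;0 69 -1 0 0 0 55;15 69 -1 0 0 0 55;30 69 -1 0 0 0 55"}}

```text
time_s: 19.77
position: [507.9, -131.8, 193.1]
tool_rot: [170.3, 89.9, 170.2]
ft_force: [0.7, 0.3, -1.6]
gripper_width: 63.9
```

>>> {"api": "step_arm", "payload": {"steps": "8 0 0 0 0 0 55;16 0 0 0 0 0 55;25 0 0 0 0 0 55;33 0 0 0 0 0 55;36 0 0 0 0 0 55"}}

```text
time_s: 20.4
position: [507.9, -130.9, 158.2]
tool_rot: [159.1, 90.0, 159.1]
ft_force: [1.1, -0.9, -0.3]
gripper_width: 63.3
```

>>> {"api": "step_arm", "payload": {"steps": "4 0 0 0 0 0 55;6 0 0 0 0 0 55;7 0 0 0 0 0 55;8 0 0 0 0 0 55"}}

```text
time_s: 20.9
position: [508.8, -131.4, 152.7]
tool_rot: [-20.9, 89.8, -20.9]
ft_force: [-2.1, -0.2, 18.8]
gripper_width: 63.9
```

Seated at the expected height. Release and retreat.

>>> {"api": "step_arm", "payload": {"steps": "0 0 0 0 0 0 93;0 0 0 0 0 0 93;-15 0 0 0 0 0 93;-50 0 0 0 0 0 93;-100 0 0 0 0 0 93"}}

```text
time_s: 21.52
position: [507.6, -130.8, 251.9]
tool_rot: [161.6, 89.9, 161.6]
ft_force: [0.4, -0.6, 1.2]
gripper_width: 92.9
```

>>> {"api": "step_arm", "payload": {"steps": "0 0 0 0 0 0 93;0 0 0 0 0 0 93;0 0 0 0 0 0 93"}}

```text
time_s: 21.9
position: [507.7, -130.9, 249.7]
tool_rot: [162.8, 89.9, 162.8]
ft_force: [0.2, -0.5, -0.8]
gripper_width: 92.9
```

```bash
python3 - <<'E'
from h import *
print(get_state()["position"])
w=read_camera("wrist");crop(w,0,560,0,420,1.4,"w10")
s=read_camera("scene");crop(s,200,440,140,330,3,"s10")
d=read_camera("side");crop(d,190,390,80,370,2,"d10")
# expected rim centres, px in crops
for n,P in [("stack rims",[[508.5,-131,z] for z in(174,129,84)]),("tall rims",[[482.5,334,z] for z in(189,114)])]:
    print(n,"scene",((proj(s,P)-[200,140])*3).round(),"side",((proj(d,P)-[190,80])*2).round())
print((proj(w,[[508.5,-131,174]])*1.4).round())
E
```

```text
[ 507.67368087 -130.89809184  249.70098158]
stack rims scene [[246.  41.]
 [245.  79.]
 [244. 114.]] side [[104. 310.]
 [106. 335.]
 [108. 360.]]
tall rims scene [[653. 348.]
 [627. 409.]] side [[ 59.  88.]
 [ 63. 129.]]
[[392. 306.]]
```

View pics/w10.png

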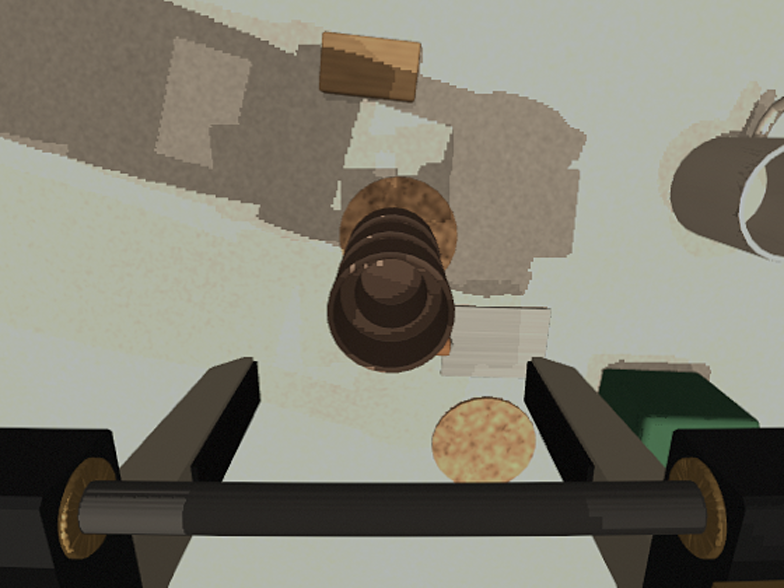

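View pics/s10.png

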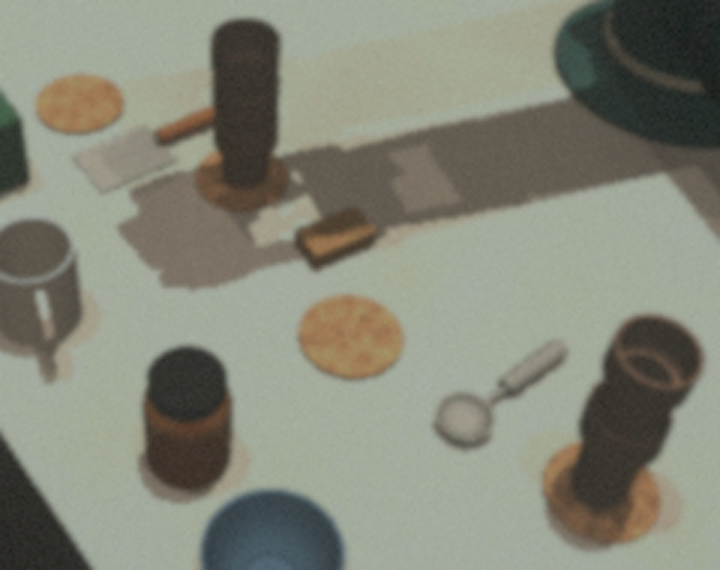

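View pics/d10.png

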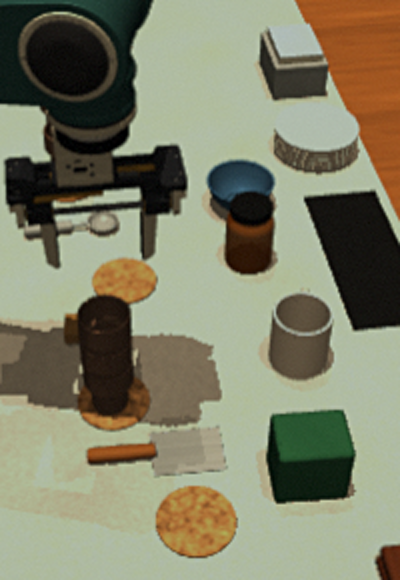

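```bash
python3 -c "
from plant import *
print(hand_in(),get_state()['time_s'])"
```

```text
the job is handed in; nothing more can be done
the job is handed in; nothing more can be done
```

The job is finished and handed in after about 22 s of robot time; `hand_in` gave no verdict.

**What I did:** I set the top short tumbler aside on coaster3. I then nested the middle tall tumbler in the lone tall one, put the set-aside short back in the bottom short, and nested the stray short on top.

**What the checks showed:**
- **Seating:** each nested tumbler met resistance of about 13–20 N within 1–2 mm of the expected fully seated height.
- **Short stack:** the final pictures show three nested shorts upright on coaster0. The top rim is within a few pixels of where it should be in the scene, side and wrist views.
- **Tall pair:** it stands upright on coaster1. Its upper rim, read by eye in the blurred scene image, sits 2–3 camera pixels from the predicted spot. The lower rim showed a similar offset before, so I took this as calibration or reading error. The gripper hid this pair in the final side view, but the side picture taken right after nesting showed it upright and seated.
- **Other items and gripper:** the other things on the counter look unmoved, though I only judged this by eye. The gripper is open and raised clear of everything.

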